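Make up two battery-pack kits

ROBOT

A 6-joint arm with a two-finger parallel gripper is mounted at the origin on the work surface. World frame = base frame: x ahead of the robot, y to its left, z up, the work surface at z = 0. Lengths are in m, angles in rad, forces in N, time in s.
With the tool pointing down it reaches from about 0.35 to 0.85 m from the base axis. Payload 8.1 kg.
Tool frame: the origin (TCP) lies midway between the tips of the shut fingers; the grasp point (between the pads) lies 19 mm behind it; z points along the fingers, y is the line along which they close (so a half turn about z gives the same grasp; the last joint's range is limited). The gripper opens to 93 mm and grips with 3 to 60 N. Pads are 15 mm wide; open, the fingers measure 128 mm over their backs; the gripper's body (75 mm by 188 mm) begins 65 mm behind the grasp point.
Start: joints at [-1.204, 0.13, 1.488, -0, 1.523, -0.085], TCP at [0.262, -0.54, 0.219] pointing down, gripper open.
Joint ranges: [-2.96, 2.96], [-0.89, 2.26], [0.02, 2.5], [-1.34, 4.48], [0, 2.73], [-2.66, 2.66]. Speed limits (rad/s): [2.39, 2.39, 2.79, 3.14, 3.14, 3.14].

INTERFACE

Orientations are given as a rotation vector (axis times angle).
In Python, from plant import read_state, read_camera, get_calibration, close_job gives the robot as it stands.
- The arm moves only by the shell command python3 -m crank 'ROWS' [FORCE]. ROWS is JSON, a list that holds one entry, the list of rows, each a list of 7 numbers: the gripper's target within -1 to 1 (fully open at 1, half-way at 0, shut at -1), then the shift along the tool's x, y, z as a fraction of full scale, then the turn, a rotation vector about the tool's x, y, z as a fraction of full scale. In form: [[[grip, x, y, z, rx, ry, rz], ...]]. A call has exactly 5 rows; each row is the pose to reach, as a shift and turn from the pose commanded when the call began, along the tool's axes at that moment; what a row does not reach only later rows make up. Full scale, the value 1, is 0.5 m for a shift and 90 degrees for a turn. A row lasts 1/8 s, in which the tool goes at most 62.5 mm and 10.7 degrees, less where a joint would pass 70% of its speed; a pose out of reach is approached as far as the arm can. A call with a number of a shift or a turn outside -1 to 1 is refused whole. A call with a gripper value outside its range is refused whole. The fingers move at their own pace and stop on an object; FORCE is the grip in N (left out, the last holds). Time passes only in rows, so rows that repeat a pose let the fingers close, or fill a call up. It gives the time, the measured TCP pose, the force, the opening and the grip force at its end, in the units of the state.
- read_state(): the state, without advancing time (a new reading comes with each control period).
- read_camera(name): name is "scene" or "top" or "wrist"; returns the picture (384x512x3 uint8, red, green, blue); there is no depth.
- get_calibration(name): a dict with "fx", "fy", "cx", "cy" (pixels), "eye" and "orientation" of the camera in the world; the wrist camera has in their place "mount" (4x4, takes a point from camera to tool coordinates, whose origin is the TCP and whose axes are the flange's). Camera axes: x right, y down, z forward; pixel columns grow to the right and rows downward; lengths in m; the calibration is good to about 2 mm. A picture is of the moment at which its call begins: read the wrist's pose just before it. get_calibration takes no time and is no camera call.
- close_job(): hands the job in; it is judged then, once.
The state is a dict: "t": time; "q": joint angles; "dq": joint speeds; "joint_torque": joint torques, N m; "tool_pos": TCP position; "orientation": TCP orientation; "force": force on the tool from outside, world axes, zero at the start; "wrist_torque": the same for the moment, N m; "opening": finger opening in m; "gripper_force": force on a finger pad.
Only numpy, scipy, OpenCV 4.12 (cv2) and the standard library are available. Lean on these libraries where they do the work, as an engineer would, in place of code of your own. Each camera call takes 0.05 s, during which the arm holds its last target. There are 200 camera calls.

TASK

Make up the kits for two battery packs from the parts standing on the mat: in the long three-compartment tray, the square four-cell block goes in the widest compartment (at one end), the square protection board in the middle one and the round charging socket in the narrowest; in the short two-compartment tray, the three-cell row block goes in the wider compartment and the slim protection board in the narrower. Stand every part upright as it stands now, flat on the floor of its compartment, and set each one down without dropping it. Leave the two-cell block, the multimeter and the pliers where they are.

Things in the scene. Friction and masses are not known exactly. Their poses are not given: they have to be found in the camera images.
- block4_mid (a point): Square cell block: 2 x 2 upright round blue battery cells between black end brackets, 54 x 54 mm in plan, 54 mm tall, 320 g. The point is its centre, 27 mm above its underside; x and y run along its sides. Stands loose on the mat; z axis up.
- block3_mid (a point): Row cell block: three upright blue cells in one row between black end brackets, 81 mm along its x by 27 mm along its y, 54 mm tall, 240 g. The point is its centre, 27 mm above its underside. Stands loose on the mat; z axis up.
- block2_mid (a point): Spare cell block, belonging to neither kit and to be left where it is: two upright blue cells in a row, 54 mm along its x by 27 mm along its y, 54 mm tall. The point is its centre, 27 mm above its underside.
- board_square_mid (a point): Square protection board: green circuit board 56 x 56 mm, 3 mm thick, carrying a finned aluminium heat sink 46 x 46 mm in plan, centred; 30 mm tall in all, 90 g. Best gripped by the heat sink. The point is the centre, 15 mm above the board's underside; x and y run along its sides. Stands loose on the mat; z axis up.
- board_slim_mid (a point): Slim protection board: green circuit board 72 mm along its x by 28 mm along its y, 3 mm thick, carrying a finned aluminium heat sink 60 mm along x by 22 mm along y, centred; 30 mm tall in all, 60 g. Best gripped across the heat sink's 22 mm. The point is the centre, 15 mm above the board's underside. Stands loose on the mat; z axis up.
- socket_mid (a point): Round charging socket standing on its black flange: flange 44 mm across and 6 mm thick, steel barrel 28 mm across rising to 36 mm, three tiny brass pins on top; 70 g. The point is on its axis, 18 mm above its underside. Grip the barrel. Stands loose on the mat; z axis up.
- tray_long: Long shallow kit tray (dark grey floor, black walls) with three compartments in a row along its y, fixed to the mat: 106 mm in x, 234 mm in y, 12 mm high; floor 2 mm thick, walls and dividers 3 mm thick standing 10 mm above the floor. Origin at the centre of its underside. All compartments are 100 mm in x, centred at x = 0; the widest is 84 mm in y, centred at y = -72 mm; the middle one 76 mm in y, centred at y = +11 mm; the narrowest 62 mm in y, centred at y = +83 mm.
- tray_short: Short shallow kit tray (dark grey floor, black walls) with two compartments side by side along its y, fixed to the mat: 106 mm in x, 139 mm in y, 12 mm high; floor 2 mm thick, walls and divider 3 mm thick standing 10 mm above the floor. Origin at the centre of its underside. Both compartments are 100 mm in x, centred at x = 0; the wider is 76 mm in y, centred at y = -28.5 mm; the narrower 54 mm in y, centred at y = +39.5 mm.
- multimeter: Dark grey multimeter lying on its back at the robot's right edge of the work, 185 x 88 x 36 mm; a bystander. Origin at the centre of its underside.
- pliers: Small pliers with red handles lying at the robot's left edge of the work, about 145 x 50 x 12 mm; a bystander. Origin under the pivot.
Mind the look-alikes: they are no part of the job. What is shaped like the part that bears socket_mid but red is not meant.

How it is judged:
At the end, for the whole second after the job is handed in: Every kit part stands at rest in its named compartment of its tray, anywhere between that compartment's walls and turned any way, its underside within 4 mm of the compartment floor and upright within 0.1 rad (x of block4_mid in the frame of tray_long between -0.026 and 0.026 m and y of block4_mid in the frame of tray_long between -0.09 and -0.054 m and z of block4_mid in the frame of tray_long between 0.025 and 0.033 m and angle between each of block4_mid, board_square_mid, socket_mid, block3_mid, board_slim_mid's own z axis and vertical below 0.1 rad and linear speed of each of block4, board_square, socket, block3, board_slim below 0.02 m/s and angular speed of each of block4, board_square, socket, block3, board_slim below 0.2 rad/s and x of board_square_mid in the frame of tray_long between -0.025 and 0.025 m and y of board_square_mid in the frame of tray_long between -0.002 and 0.024 m and z of board_square_mid in the frame of tray_long between 0.013 and 0.021 m and x of socket_mid in the frame of tray_long between -0.031 and 0.031 m and y of socket_mid in the frame of tray_long between 0.071 and 0.095 m and z of socket_mid in the frame of tray_long between 0.016 and 0.024 m and x of block3_mid in the frame of tray_short between -0.04 and 0.04 m and y of block3_mid in the frame of tray_short between -0.0565 and -0.0005 m and z of block3_mid in the frame of tray_short between 0.025 and 0.033 m and x of board_slim_mid in the frame of tray_short between -0.038 and 0.038 m and y of board_slim_mid in the frame of tray_short between 0.0235 and 0.0555 m and z of board_slim_mid in the frame of tray_short between 0.013 and 0.021 m); the robot touches nothing.
It fails at once if the two-cell block moved more than 20 mm or tipped over (distance of block2_mid from where it was at the start of the episode above 0.02 m or angle between block2_mid's own z axis and vertical above 0.3 rad).
It fails at once if the multimeter moved more than 20 mm or tipped over (distance of multimeter from where it was at the start of the episode above 0.02 m or angle between multimeter's own z axis and vertical above 0.3 rad).
It fails at once if the pliers moved more than 20 mm or tipped over (distance of pliers from where it was at the start of the episode above 0.02 m or angle between pliers's own z axis and vertical above 0.3 rad).
It fails at once if a kit part dropped (out of the fingers and falling at over 0.5 m/s, a drop of some 13 mm) ((contact force between block4 and the fingers below 0.05 N and linear speed of block4 above 0.5 m/s) or (contact force between block3 and the fingers below 0.05 N and linear speed of block3 above 0.5 m/s) or (contact force between board_square and the fingers below 0.05 N and linear speed of board_square above 0.5 m/s) or (contact force between board_slim and the fingers below 0.05 N and linear speed of board_slim above 0.5 m/s) or (contact force between socket and the fingers below 0.05 N and linear speed of socket above 0.5 m/s)).
It also fails if it takes over 112 s, if anything falls off the work surface, if the arm or the gripper's body presses on something with over 40 N, if the wrist force passes 120 N, or if a joint passes its speed limit or range.

## Working session

There is one attempt and no reset: what is moved stays moved. The work goes in short steps, Python scripts to look and compute and a shell command to move; the robot and the scene stay as the last step left them, time stands still between calls to the robot, and variables do not carry over. Pictures are saved under pics/ and viewed, at most 14 in all, crops included, and the job is handed in when it is done.

```bash
ls; mkdir -p pics
python3 - <<'E'
from plant import *
import cv2
for n in ("top","scene"):
    c=get_calibration(n); print(n,c)
    cv2.imwrite(f"pics/{n}0.png",cv2.resize(read_camera(n)[:,:,::-1],(800,600),interpolation=cv2.INTER_CUBIC))
print(get_calibration("wrist")); print(read_state())
E
```

```text
pics
top {'fx': 493.54903446267645, 'fy': 493.54903446267645, 'cx': 254.03022919538768, 'cy': 192.50633014963375, 'eye': array([0.30070203, 0.00572376, 1.38027145]), 'orientation': array([-2.13150557,  2.15880683, -0.17817937])}
scene {'fx': 383.0370883154635, 'fy': 383.0370883154635, 'cx': 260.1925993019452, 'cy': 194.3733580524328, 'eye': array([ 1.32236099, -0.39340731,  0.95701233]), 'orientation': array([-2.02741156, -1.29594237,  0.5357384 ])}
{'fx': 333.25976823722567, 'fy': 333.25976823722567, 'cx': 259.8498243351865, 'cy': 195.5708645521193, 'mount': array([[-1.75524398e-04, -9.60537530e-01, -2.78150360e-01,
         7.71247151e-02],
       [ 9.99999827e-01, -1.26515587e-05, -5.87351642e-04,
        -6.76333571e-04],
       [ 5.60654260e-04, -2.78150415e-01,  9.60537366e-01,
        -1.66543968e-01],
       [ 0.00000000e+00,  0.00000000e+00,  0.00000000e+00,
         1.00000000e+00]])}
{'t': 0.1, 'q': array([-1.20441241e+00,  1.31082363e-01,  1.48916409e+00,  6.35972370e-07,
        1.52299183e+00, -8.54105455e-02]), 'dq': array([-3.91351167e-05, -7.29747766e-04, -2.30622738e-03, -4.55678585e-04,
       -9.61755661e-04,  2.08728807e-04]), 'joint_torque': array([ 1.20510649e-03, -5.61343575e+01, -4.93094659e+01,  7.73601746e-02,
        2.92030448e-02,  2.75837806e-06]), 'tool_pos': array([ 0.26178034, -0.53931591,  0.21769775]), 'orientation': array([-3.06018778e+00, -7.03291678e-01,  3.60781676e-04]), 'force': array([-0.61105814,  0.25584257,  0.04668781]), 'wrist_torque': array([ 0.02081516,  0.01072749, -0.03209586]), 'gripper_force': 0.0, 'opening': 0.09273145043240931}
```

View pics/top0.png

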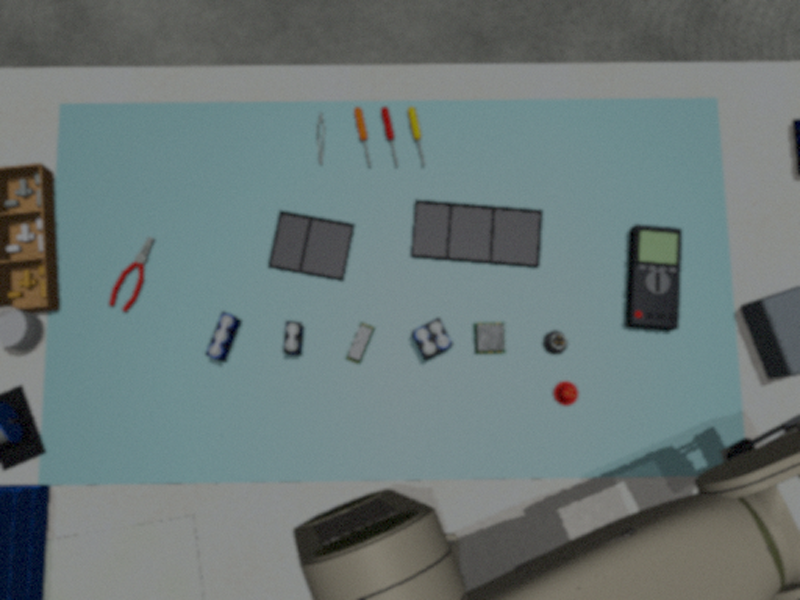

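View pics/scene0.png

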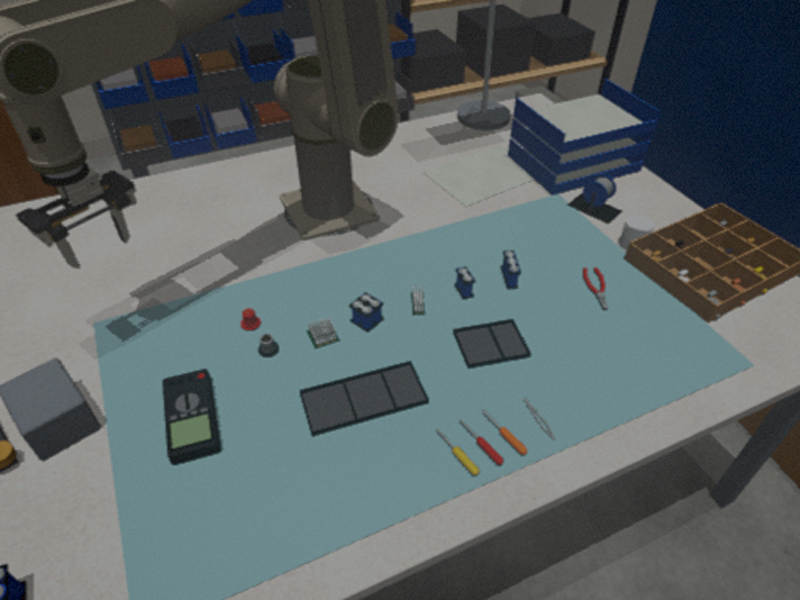

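The top view shows these candidates, as (column, row) in the 800×600 picture:
- Three-cell row (223,337), with the two-cell block (292,338) as its look-alike; leave the two-cell.
- Slim board (360,342).
- Four-cell block (432,340).
- Square board (489,337).
- Socket (556,342, steel and black), with a red look-alike at (566,393); ignore the red one.
- Short tray about (312,245), with its narrower side on the left (+y).
- Long tray about (477,234), with its widest compartment on the right (-y).

Next I'll segment these for positions and check with a close crop.

```bash
cat > h.py <<'E'
import numpy as np, cv2
from plant import *
from scipy.spatial.transform import Rotation as R
def cam(name,st=None):
    c=get_calibration(name)
    K=np.array([[c['fx'],0,c['cx']],[0,c['fy'],c['cy']],[0,0,1]])
    if name=='wrist':
        T=np.eye(4);T[:3,:3]=R.from_rotvec(st['orientation']).as_matrix();T[:3,3]=st['tool_pos'];T=T@c['mount']
        return K,T[:3,:3],T[:3,3]
    return K,R.from_rotvec(c['orientation']).as_matrix(),np.array(c['eye'])
def back(C,uv,z):
    K,Rm,e=C; uv=np.atleast_2d(uv).astype(float)
    d=(Rm@np.linalg.inv(K)@np.c_[uv,np.ones(len(uv))].T).T
    return (e+d*((z-e[2])/d[:,2])[:,None])[:,:2]
def proj(C,P):
    K,Rm,e=C; p=(np.atleast_2d(P)-e)@Rm@K.T
    return p[:,:2]/p[:,2:]
E
python3 - <<'E'
from h import *
im=read_camera("top")[:,:,::-1].copy(); C=cam("top")
hsv=cv2.cvtColor(im,cv2.COLOR_BGR2HSV)
mat=np.median(im[190:210,150:165].reshape(-1,3),0); print(mat)
# chromatic + brightness difference
d=np.abs(im.astype(float)-cv2.blur(np.full_like(im,0),(1,1))-mat).sum(2)
m=((d>75)).astype(np.uint8)
n,l,s,c=cv2.connectedComponentsWithStats(m)
for i in range(1,n):
    x,y,w,h,a=s[i]
    if a<60 or a>6000 or y+h>280 or y<100: continue
    cn=cv2.findContours((l==i).astype(np.uint8),0,2)[0][0]
    r=cv2.minAreaRect(cn); b=cv2.boxPoints(r)
    w0=back(C,b,0.012 if a>1000 else .03)
    e1=w0[1]-w0[0];e2=w0[2]-w0[1]
    print(np.round(np.array(r[0])*800/512),a,"ctr",w0.mean(0).round(4),"sz",np.linalg.norm(e1).round(4),np.degrees(np.arctan2(e1[1],e1[0])).round(1),np.linalg.norm(e2).round(4),np.degrees(np.arctan2(e2[1],e2[0])).round(1))
cr=im[110:260,120:400]; cv2.imwrite("pics/crop.png",cv2.resize(cr,(784,420),interpolation=cv2.INTER_CUBIC))
E
```

```text
[142. 140. 113.]
[ 30. 259.] 3712 ctr [0.602  0.6515] sz 0.1087 -90.6 0.3519 -176.9
[476. 233.] 3162 ctr [ 0.6386 -0.156 ] sz 0.1116 -5.6 0.2389 -95.5
[310. 245.] 1916 ctr [0.6194 0.1457] sz 0.1109 -9.4 0.1456 -101.2
[652. 278.] 2091 ctr [ 0.552  -0.4727] sz 0.1997 -5.8 0.1042 -93.1
[134. 274.] 406 ctr [0.5673 0.4567] sz 0.1396 -24.2 0.0498 -117.3
[777. 336.] 1900 ctr [ 0.4434 -0.6903] sz 0.1307 -73.6 0.1487 -167.9
[223. 338.] 359 ctr [0.4493 0.2972] sz 0.0911 -20.6 0.0429 -112.5
[430. 340.] 305 ctr [ 0.4413 -0.0661] sz 0.0669 -64.1 0.0604 -154.8
[293. 339.] 221 ctr [0.4465 0.1739] sz 0.0358 -90.7 0.0662 -179.7
[360. 343.] 94 ctr [0.4378 0.0553] sz 0.0702 -25.7 0.0285 -116.3
[489. 338.] 350 ctr [ 0.4436 -0.171 ] sz 0.0553 -90.7 0.0525 178.0
[554. 343.] 197 ctr [ 0.4344 -0.2848] sz 0.0413 -64.4 0.0415 -155.8
[565. 393.] 206 ctr [ 0.3462 -0.3002] sz 0.041 -90.7 0.0406 177.2
```

View pics/crop.png

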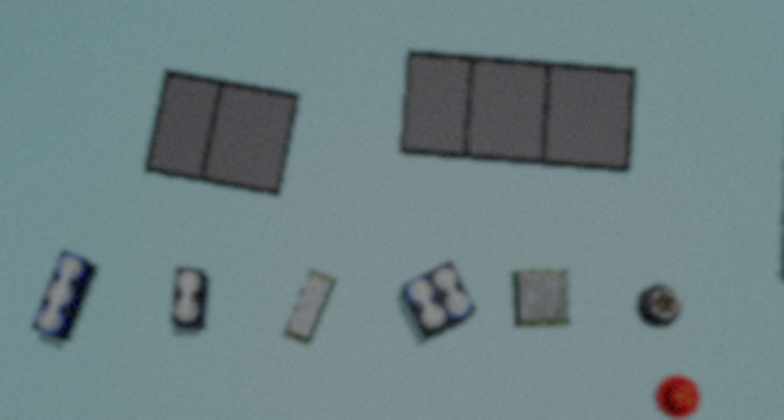

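The crop confirms the shapes: the three-cell block is far left, the two-cell is next to it, the socket is steel and black, and the red one is excluded. The wide compartments are on the right of each tray. Next is a planner that converts waypoints into tool-frame fractions, then a closer look.

```bash
cat >> h.py <<'E'
def theta(st):
    M=R.from_rotvec(st['orientation']).as_matrix(); return np.degrees(np.arctan2(M[1,0],M[0,0]))
def plan(*wps,start=None):
    """waypoints x,y,z,theta(deg) -> tool-frame fractions per leg, from measured pose"""
    if start is None:
        st=read_state(); M=R.from_rotvec(st['orientation']).as_matrix(); p=np.array(st['tool_pos'])
    for w in wps:
        t=np.radians(w[3]); T=np.array([[np.cos(t),np.sin(t),0],[np.sin(t),-np.cos(t),0],[0,0,-1]])
        s=M.T@(np.array(w[:3])-p); r=R.from_matrix(M.T@T).as_rotvec()
        print(w,"->",(s/.5).round(3).tolist(),(r/(np.pi/2)).round(3).tolist(),"mm",int(1000*np.linalg.norm(s)),"deg",int(np.degrees(np.linalg.norm(r))))
        M=T;p=np.array(w[:3])
E
python3 -c "
from h import *
plan((.35,-.33,.24,58),(.44,-.14,.25,90))"
```

```text
(0.35, -0.33, 0.24, 58) -> [0.342, -0.3, -0.044] [-0.001, -0.0, -0.357] mm 228 deg 32
(0.44, -0.14, 0.25, 90) -> [0.418, -0.049, -0.02] [0.0, 0.0, -0.356] mm 210 deg 32
```

```bash
python3 -m crank '[[[1,0.342,-0.3,-0.044,0,0,-0.357],[1,0.342,-0.3,-0.044,0,0,-0.357],[1,0.342,-0.3,-0.044,0,0,-0.357],[1,0.342,-0.3,-0.044,0,0,-0.357],[1,0.342,-0.3,-0.044,0,0,-0.357]]]' && python3 -m crank '[[[1,0.418,-0.049,-0.02,0,0,-0.356],[1,0.418,-0.049,-0.02,0,0,-0.356],[1,0.418,-0.049,-0.02,0,0,-0.356],[1,0.418,-0.049,-0.02,0,0,-0.356],[1,0.418,-0.049,-0.02,0,0,-0.356]]]'
python3 - <<'E'
from h import *
st=read_state(); im=read_camera("wrist")[:,:,::-1].copy(); C=cam("wrist",st)
np.savez("w1.npz",im=im,p=st['tool_pos'],o=st['orientation']); print(st['tool_pos'],theta(st),st['dq'].max())
# overlay predicted part top outlines
def box(x,y,a,lx,ly,z,col):
    t=np.radians(a);u=np.array([np.cos(t),np.sin(t)])*lx/2;v=np.array([-np.sin(t),np.cos(t)])*ly/2
    P=[np.r_[np.array([x,y])+i*u+j*v,z] for i,j in((1,1),(1,-1),(-1,-1),(-1,1))]
    cv2.polylines(im,[np.int32(proj(C,P)*8)],True,col,1,cv2.LINE_AA,3)
box(.4413,-.0661,26,.054,.054,.054,(0,255,0)); box(.4436,-.171,-1.4,.046,.046,.03,(0,255,0))
box(.4378,.0553,-26,.06,.022,.03,(0,255,0)); box(.4344,-.2848,0,.028,.028,.036,(0,255,0))
cv2.imwrite("pics/w1.png",cv2.resize(im,(800,600),interpolation=cv2.INTER_CUBIC))
E
```

```text
t: 0.78
tool_pos: [0.3515, -0.3282, 0.2411]
orientation: [2.744, 1.528, 0.001]
force: [-0.4, -0.2, 0.1]
opening: 0.093
gripper_force: 0.0
t: 1.4
tool_pos: [0.4407, -0.1395, 0.2504]
orientation: [-2.218, -2.225, 0.001]
force: [0.0, -0.5, -0.7]
opening: 0.0931
gripper_force: 0.0
[ 0.44066621 -0.13952345  0.25039016] 90.16960621885615 0.0076281632390363605
```

View pics/w1.png

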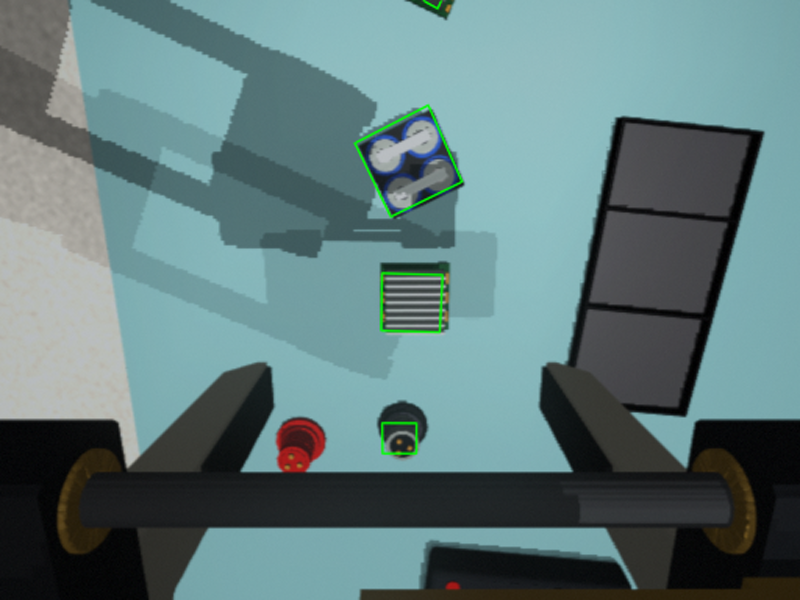

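The projected outlines match the parts. The socket barrel top is at (402,443) and the red look-alike at (295,455), so the top measurements are good to about 3 mm. I'll check the tray from its corners (618,117), (763,132) and (687,414), then plan block4.

Run:
```python
from h import *
d=np.load("w1.npz"); C=cam("wrist",dict(tool_pos=d['p'],orientation=d['o']))
c=back(C,np.array([(618,117),(763,132),(687,414)])*.64,.012); print("tray ctr",(c[0]+c[2])/2,"yaw",np.degrees(np.arctan2(*(c[1]-c[0])[::-1])),np.degrees(np.arctan2(*(c[1]-c[2])[::-1]))-90, np.linalg.norm(c[1]-c[0]),np.linalg.norm(c[1]-c[2]))
print("socket",back(C,np.array([(402,443)])*.64,.036),"b4",back(C,np.array([(410,161)])*.64,.054))
plan((.4413,-.0665,.10,116),(.4413,-.0665,.02,116),(.4413,-.0665,.12,116),(.632,-.2275,.12,84.5),(.632,-.2275,.024,84.5),(.632,-.2275,.12,84.5))
```

```text
tray ctr [ 0.63846237 -0.15471876] yaw -5.354230662722725 -5.185378454231028 0.10861581511805128 0.23143836434619755
socket [[ 0.43700667 -0.2896397 ]] b4 [[ 0.44238787 -0.06545366]]
(0.4413, -0.0665, 0.1, 116) -> [0.148, 0.003, 0.301] [-0.001, 0.0, -0.288] mm 167 deg 25
(0.4413, -0.0665, 0.02, 116) -> [0.0, 0.0, 0.16] [0.0, 0.0, 0.0] mm 80 deg 0
(0.4413, -0.0665, 0.12, 116) -> [0.0, 0.0, -0.2] [0.0, 0.0, 0.0] mm 99 deg 0
(0.632, -0.2275, 0.12, 84.5) -> [-0.457, 0.202, 0.0] [0.0, 0.0, 0.35] mm 249 deg 31
(0.632, -0.2275, 0.024, 84.5) -> [0.0, 0.0, 0.192] [0.0, 0.0, 0.0] mm 96 deg 0
(0.632, -0.2275, 0.12, 84.5) -> [0.0, 0.0, -0.192] [0.0, 0.0, 0.0] mm 96 deg 0
```

```bash
python3 -m crank '[[[1,0.148,0.003,0.1,0,0,-0.288],[1,0.148,0.003,0.15,0,0,-0.288],[1,0.148,0.003,0.25,0,0,-0.288],[1,0.148,0.003,0.301,0,0,-0.288],[1,0.148,0.003,0.301,0,0,-0.288]]]' 25 && python3 -m crank '[[[1,0,0,0.06,0,0,0],[1,0,0,0.12,0,0,0],[1,0,0,0.16,0,0,0],[1,0,0,0.16,0,0,0],[-1,0,0,0.16,0,0,0]]]' && python3 -m crank '[[[-1,0,0,0,0,0,0],[-1,0,0,0,0,0,0],[-1,0,0,0,0,0,0],[-1,0,0,0,0,0,0],[-1,0,0,0,0,0,0]]]' && python3 -m crank '[[[-1,0,0,-0.02,0,0,0],[-1,0,0,-0.08,0,0,0],[-1,0,0,-0.15,0,0,0],[-1,0,0,-0.2,0,0,0],[-1,0,0,-0.2,0,0,0]]]'
```

```text
t: 2.08
tool_pos: [0.4393, -0.0669, 0.0977]
orientation: [-1.666, -2.658, 0.003]
force: [-0.2, -0.4, -0.2]
opening: 0.0926
gripper_force: 0.0
t: 2.7
tool_pos: [0.443, -0.0669, 0.0219]
orientation: [1.665, 2.661, 0.001]
force: [0.5, 0.3, 0.8]
opening: 0.0867
gripper_force: 0.0
t: 3.32
tool_pos: [0.442, -0.0659, 0.0205]
orientation: [1.665, 2.664, 0.001]
force: [-0.6, 1.1, 4.5]
opening: 0.0537
gripper_force: 25.0
t: 3.95
tool_pos: [0.443, -0.0663, 0.1222]
orientation: [1.663, 2.661, 0.002]
force: [0.8, 0.2, -3.0]
opening: 0.0537
gripper_force: 25.0
```

```bash
python3 -m crank '[[[-1,-0.1,0.04,0,0,0,0.1],[-1,-0.2,0.09,0,0,0,0.2],[-1,-0.31,0.14,0,0,0,0.28],[-1,-0.41,0.18,0,0,0,0.35],[-1,-0.457,0.2,0,0,0,0.35]]]' && python3 -m crank '[[[-1,0,0,0.04,0,0,0],[-1,0,0,0.09,0,0,0],[-1,0,0,0.13,0,0,0],[-1,0,0,0.16,0,0,0],[-1,0,0,0.18,0,0,0]]]' && python3 -m crank '[[[-1,0,0,0.004,0,0,0],[-1,0,0,0.01,0,0,0],[-1,0,0,0.016,0,0,0],[-1,0,0,0.016,0,0,0],[-1,0,0,0.016,0,0,0]]]'
```

```text
t: 4.58
tool_pos: [0.6318, -0.2291, 0.1169]
orientation: [-2.327, -2.107, 0.002]
force: [-1.6, 1.6, -3.4]
opening: 0.0538
gripper_force: 25.0
t: 5.2
tool_pos: [0.631, -0.227, 0.0288]
orientation: [-2.325, -2.111, 0.001]
force: [0.3, 0.3, -2.9]
opening: 0.0536
gripper_force: 25.0
t: 5.82
tool_pos: [0.6319, -0.2277, 0.0225]
orientation: [2.325, 2.111, 0.0]
force: [0.6, 0.3, -2.3]
opening: 0.0539
gripper_force: 25.0
```

```bash
python3 -m crank '[[[0.4,0,0,0,0,0,0],[0.4,0,0,0,0,0,0],[0.4,0,0,-0.03,0,0,0],[0.4,0,0,-0.1,0,0,0],[0.4,0,0,-0.2,0,0,0]]]'
python3 - <<'E'
from h import *
d=np.load("w1.npz"); C=cam("wrist",dict(tool_pos=d['p'],orientation=d['o']))
print(back(C,np.array([(413.5,302.5)])*.64,.03))
x,y=.4445,-.171
plan((x,y,.12,89),(x,y,.007,89),(x,y,.12,89),(.6395,-.144,.12,84.5),(.6395,-.144,.0095,84.5),(.6395,-.144,.12,84.5),(.437,-.2885,.12,84.5))
E
```

```text
t: 6.45
tool_pos: [0.6307, -0.2271, 0.1227]
orientation: [-2.324, -2.11, 0.001]
force: [0.9, -0.9, 0.0]
opening: 0.065
gripper_force: 0.0
[[ 0.44569575 -0.17103899]]
(0.4445, -0.171, 0.12, 89) -> [0.076, -0.381, 0.006] [-0.001, -0.001, -0.05] mm 194 deg 4
(0.4445, -0.171, 0.007, 89) -> [0.0, 0.0, 0.226] [0.0, 0.0, 0.0] mm 112 deg 0
(0.4445, -0.171, 0.12, 89) -> [0.0, 0.0, -0.226] [0.0, 0.0, 0.0] mm 112 deg 0
(0.6395, -0.144, 0.12, 84.5) -> [0.061, 0.389, 0.0] [0.0, 0.0, 0.05] mm 196 deg 4
(0.6395, -0.144, 0.0095, 84.5) -> [0.0, 0.0, 0.221] [0.0, 0.0, 0.0] mm 110 deg 0
(0.6395, -0.144, 0.12, 84.5) -> [0.0, 0.0, -0.221] [0.0, 0.0, 0.0] mm 110 deg 0
(0.437, -0.2885, 0.12, 84.5) -> [-0.326, -0.375, 0.0] [0.0, 0.0, 0.0] mm 248 deg 0
```

```bash
python3 -m crank '[[[0.6,0.02,-0.1,0.006,0,0,-0.05],[0.6,0.04,-0.2,0.006,0,0,-0.05],[0.6,0.06,-0.3,0.006,0,0,-0.05],[0.6,0.076,-0.381,0.006,0,0,-0.05],[0.6,0.076,-0.381,0.006,0,0,-0.05]]]' 18 && python3 -m crank '[[[0.6,0,0,0.06,0,0,0],[0.6,0,0,0.13,0,0,0],[0.6,0,0,0.19,0,0,0],[0.6,0,0,0.22,0,0,0],[0.6,0,0,0.225,0,0,0]]]' && python3 -m crank '[[[0.6,0,0,0,0,0,0],[-1,0,0,0,0,0,0],[-1,0,0,0,0,0,0],[-1,0,0,0,0,0,0],[-1,0,0,0,0,0,0]]]' && python3 -m crank '[[[-1,0,0,0,0,0,0],[-1,0,0,-0.04,0,0,0],[-1,0,0,-0.1,0,0,0],[-1,0,0,-0.18,0,0,0],[-1,0,0,-0.226,0,0,0]]]'
```

```text
t: 7.08
tool_pos: [0.4436, -0.1706, 0.1197]
orientation: [2.241, 2.201, -0.0]
force: [-0.2, -1.0, -0.7]
opening: 0.0744
gripper_force: 0.0
t: 7.7
tool_pos: [0.4459, -0.1714, 0.0065]
orientation: [-2.241, -2.201, 0.0]
force: [-0.8, 0.2, 0.2]
opening: 0.0748
gripper_force: 0.0
t: 8.32
tool_pos: [0.4461, -0.1715, 0.0071]
orientation: [2.241, 2.201, 0.0]
force: [0.0, 0.6, 2.3]
opening: 0.0459
gripper_force: 17.9
t: 8.95
tool_pos: [0.4461, -0.1716, 0.1214]
orientation: [2.24, 2.201, 0.001]
force: [0.6, -0.7, -0.8]
opening: 0.0457
gripper_force: 17.9
```

```bash
python3 -m crank '[[[-1,0.015,0.09,0,0,0,0.05],[-1,0.03,0.19,0,0,0,0.05],[-1,0.045,0.29,0,0,0,0.05],[-1,0.061,0.36,0,0,0,0.05],[-1,0.061,0.387,0,0,0,0.05]]]' && python3 -m crank '[[[-1,0,0,0.05,0,0,0],[-1,0,0,0.11,0,0,0],[-1,0,0,0.16,0,0,0],[-1,0,0,0.19,0,0,0],[-1,0,0,0.205,0,0,0]]]' && python3 -m crank '[[[-1,0,0,0.005,0,0,0],[-1,0,0,0.01,0,0,0],[-1,0,0,0.015,0,0,0],[-1,0,0,0.017,0,0,0],[-1,0,0,0.017,0,0,0]]]'
```

```text
t: 9.57
tool_pos: [0.6409, -0.1433, 0.1185]
orientation: [-2.324, -2.112, 0.001]
force: [-0.1, 0.6, -1.1]
opening: 0.0456
gripper_force: 17.9
t: 10.2
tool_pos: [0.639, -0.1442, 0.016]
orientation: [-2.325, -2.111, 0.001]
force: [-0.6, -1.1, -1.1]
opening: 0.0456
gripper_force: 17.9
t: 10.82
tool_pos: [0.64, -0.1444, 0.0091]
orientation: [2.326, 2.112, 0.0]
force: [-0.9, -0.4, 0.9]
opening: 0.046
gripper_force: 17.9
```

```bash
python3 -m crank '[[[0.25,0,0,0,0,0,0],[0.25,0,0,0,0,0,0],[0.25,0,0,-0.04,0,0,0],[0.25,0,0,-0.12,0,0,0],[0.25,0,0,-0.222,0,0,0]]]' 15 && python3 -m crank '[[[0.2,-0.08,-0.09,0,0,0,0],[0.2,-0.16,-0.18,0,0,0,0],[0.2,-0.24,-0.27,0,0,0,0],[0.2,-0.31,-0.36,0,0,0,0],[0.2,-0.326,-0.375,0,0,0,0]]]'
python3 - <<'E'
from h import *
st=read_state(); im=read_camera("wrist")[:,:,::-1]; np.savez("w2.npz",im=im,p=st['tool_pos'],o=st['orientation'])
cv2.imwrite("pics/w2.png",im)
x,y=.437,-.2885
plan((x,y,.12,84.5),(x,y,.0105,84.5),(x,y,.12,84.5),(.646,-.072,.12,84.5),(.646,-.072,.014,84.5))
E
```

```text
t: 11.45
tool_pos: [0.639, -0.1442, 0.121]
orientation: [-2.325, -2.111, 0.001]
force: [0.7, -0.4, 0.8]
opening: 0.0582
gripper_force: 0.0
t: 12.08
tool_pos: [0.4353, -0.2904, 0.1212]
orientation: [2.328, 2.107, -0.001]
force: [0.3, 0.5, 0.6]
opening: 0.0559
gripper_force: 0.0
(0.437, -0.2885, 0.12, 84.5) -> [0.004, 0.002, 0.002] [0.001, 0.001, -0.002] mm 2 deg 0
(0.437, -0.2885, 0.0105, 84.5) -> [0.0, 0.0, 0.219] [0.0, 0.0, 0.0] mm 109 deg 0
(0.437, -0.2885, 0.12, 84.5) -> [0.0, 0.0, -0.219] [0.0, 0.0, 0.0] mm 109 deg 0
(0.646, -0.072, 0.12, 84.5) -> [0.471, 0.375, 0.0] [0.0, 0.0, 0.0] mm 300 deg 0
(0.646, -0.072, 0.014, 84.5) -> [0.0, 0.0, 0.212] [0.0, 0.0, 0.0] mm 106 deg 0
```

View pics/w2.png

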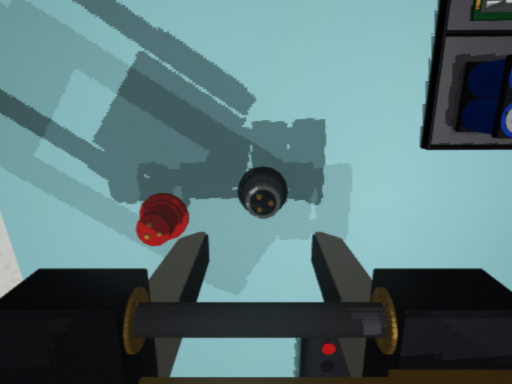

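Between the fingers is the black and steel socket, barrel top at (263,202); the red one is at (158,225), clear of the left finger.

Run:
```python
from h import *
d=np.load("w2.npz"); C=cam("wrist",dict(tool_pos=d['p'],orientation=d['o']))
x,y=p=back(C,[(263,202)],.036)[0];print(p, back(C,[(262.5,190)],.006))
plan((x,y,.12,84.5),(x,y,.0105,84.5),(x,y,.12,84.5),(.646,-.072,.12,84.5))
```

```text
[ 0.43719282 -0.29098838] [[ 0.43719644 -0.28931334]]
(np.float64(0.43719281626773826), np.float64(-0.2909883818044496), 0.12, 84.5) -> [-0.001, 0.003, 0.002] [0.001, 0.001, -0.002] mm 1 deg 0
(np.float64(0.43719281626773826), np.float64(-0.2909883818044496), 0.0105, 84.5) -> [0.0, 0.0, 0.219] [0.0, 0.0, 0.0] mm 109 deg 0
(np.float64(0.43719281626773826), np.float64(-0.2909883818044496), 0.12, 84.5) -> [0.0, 0.0, -0.219] [0.0, 0.0, 0.0] mm 109 deg 0
(0.646, -0.072, 0.12, 84.5) -> [0.476, 0.374, 0.0] [0.0, 0.0, 0.0] mm 302 deg 0
```

```bash
python3 -m crank '[[[0.2,0,0.002,0.06,0,0,0],[0.2,0,0.002,0.13,0,0,0],[0.2,0,0.002,0.19,0,0,0],[0.2,0,0.002,0.215,0,0,0],[0.2,0,0.002,0.219,0,0,0]]]' && python3 -m crank '[[[0.2,0,0,0,0,0,0],[-1,0,0,0,0,0,0],[-1,0,0,0,0,0,0],[-1,0,0,0,0,0,0],[-1,0,0,0,0,0,0]]]' && python3 -m crank '[[[-1,0,0,0,0,0,0],[-1,0,0,-0.04,0,0,0],[-1,0,0,-0.1,0,0,0],[-1,0,0,-0.18,0,0,0],[-1,0,0,-0.22,0,0,0]]]'
```

```text
t: 12.75
tool_pos: [0.4389, -0.2882, 0.0101]
orientation: [-2.325, -2.112, -0.0]
force: [0.2, 0.7, 0.5]
opening: 0.0559
gripper_force: 0.0
t: 13.38
tool_pos: [0.4385, -0.2888, 0.0105]
orientation: [2.326, 2.111, 0.0]
force: [-0.4, 0.8, 2.0]
opening: 0.028
gripper_force: 15.0
t: 14.0
tool_pos: [0.4391, -0.2892, 0.1224]
orientation: [2.324, 2.11, 0.001]
force: [0.4, 0.3, -0.8]
opening: 0.0275
gripper_force: 15.0
```

```bash
python3 -m crank '[[[-1,0.08,0.06,0,0,0,0],[-1,0.17,0.13,0,0,0,0],[-1,0.26,0.2,0,0,0,0],[-1,0.35,0.275,0,0,0,0],[-1,0.44,0.345,0,0,0,0]]]' && python3 -m crank '[[[-1,0.032,0.026,0,0,0,0],[-1,0.032,0.026,0.05,0,0,0],[-1,0.032,0.026,0.11,0,0,0],[-1,0.032,0.026,0.16,0,0,0],[-1,0.032,0.026,0.19,0,0,0]]]' && python3 -m crank '[[[-1,0,0,0.01,0,0,0],[-1,0,0,0.018,0,0,0],[-1,0,0,0.024,0,0,0],[-1,0,0,0.028,0,0,0],[-1,0,0,0.028,0,0,0]]]'
```

```text
t: 14.62
tool_pos: [0.6323, -0.0847, 0.1197]
orientation: [-2.326, -2.112, 0.0]
force: [0.6, -1.0, -0.4]
opening: 0.0279
gripper_force: 15.0
t: 15.25
tool_pos: [0.6444, -0.0713, 0.0229]
orientation: [-2.324, -2.11, 0.003]
force: [0.2, 0.2, -1.7]
opening: 0.0279
gripper_force: 15.0
t: 15.88
tool_pos: [0.6464, -0.0718, 0.0125]
orientation: [2.325, 2.111, 0.001]
force: [-1.9, 0.1, 4.8]
opening: 0.0274
gripper_force: 15.0
```

```bash
python3 -m crank '[[[0,0,0,0,0,0,0],[0,0,0,0,0,0,0],[0,0,0,-0.04,0,0,0],[0,0,0,-0.12,0,0,0],[0,0,0,-0.22,0,0,0]]]' && python3 -c "
from h import *
plan((.58,.05,.2,125),(.52,.17,.25,165))"
```

```text
t: 16.5
tool_pos: [0.645, -0.0715, 0.1225]
orientation: [-2.325, -2.111, 0.001]
force: [1.2, 0.1, 0.2]
opening: 0.0467
gripper_force: 0.0
(0.58, 0.05, 0.2, 125) -> [0.229, -0.153, -0.155] [-0.001, -0.0, -0.45] mm 158 deg 40
(0.52, 0.17, 0.25, 165) -> [0.265, 0.039, -0.1] [0.0, 0.0, -0.444] mm 143 deg 39
```

```bash
python3 -m crank '[[[0.3,0.05,-0.03,-0.1,0,0,-0.1],[0.3,0.12,-0.08,-0.155,0,0,-0.2],[0.3,0.18,-0.12,-0.155,0,0,-0.3],[0.3,0.229,-0.153,-0.155,0,0,-0.4],[0.3,0.229,-0.153,-0.155,0,0,-0.45]]]' && python3 -m crank '[[[0.3,0.08,0.01,-0.1,0,0,-0.1],[0.3,0.16,0.02,-0.1,0,0,-0.2],[0.3,0.24,0.039,-0.1,0,0,-0.3],[0.3,0.265,0.039,-0.1,0,0,-0.4],[0.3,0.265,0.039,-0.1,0,0,-0.444]]]'
python3 - <<'E'
from h import *
st=read_state(); im=read_camera("wrist")[:,:,::-1].copy(); C=cam("wrist",st)
np.savez("w3.npz",im=im,p=st['tool_pos'],o=st['orientation']); print(st['tool_pos'],theta(st),abs(st['dq']).max())
def box(x,y,a,lx,ly,z,col):
    t=np.radians(a);u=np.array([np.cos(t),np.sin(t)])*lx/2;v=np.array([-np.sin(t),np.cos(t)])*ly/2
    P=[np.r_[np.array([x,y])+i*u+j*v,z] for i,j in((1,1),(1,-1),(-1,-1),(-1,1))]
    print(proj(C,P).mean(0)*1.5625); cv2.polylines(im,[np.int32(proj(C,P)*8)],True,col,1,cv2.LINE_AA,3)
g=(0,255,0)
box(.4493,.2972,-21,.081,.027,.054,g);box(.4378,.0553,-26,.06,.022,.03,g);box(.6194,.1457,-10.3,.106,.139,.012,g)
cv2.imwrite("pics/w3.png",cv2.resize(im,(800,600),interpolation=cv2.INTER_CUBIC))
E
```

```text
t: 17.12
tool_pos: [0.5801, 0.0517, 0.2007]
orientation: [1.442, 2.789, 0.002]
force: [-0.2, 0.3, -0.1]
opening: 0.0601
gripper_force: 0.0
t: 17.75
tool_pos: [0.5202, 0.1708, 0.2505]
orientation: [0.403, 3.114, 0.001]
force: [-0.1, -0.4, 0.2]
opening: 0.0605
gripper_force: 0.0
[0.5201611  0.17075935 0.25049205] 165.256980229675 0.5218445007460697
[563.8856325  116.53138062]
[222.98887164 193.43284262]
[406.49341828 375.34369786]
```

View pics/w3.png

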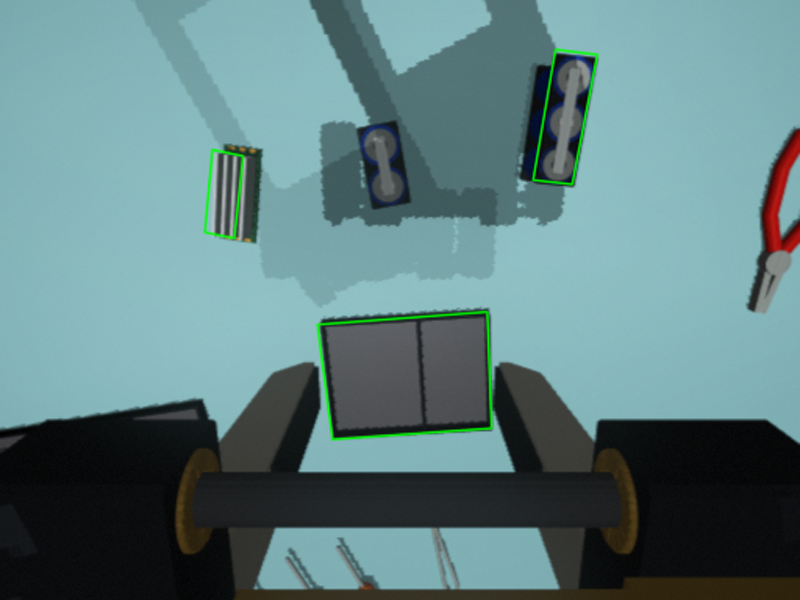

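The slim board sits at (225,193), the two-cell at (384,165) and the three-cell at (565,118). Projected outlines agree for all of these and for the short tray, whose narrower side is on the right (+y). Slim board next, with fingertips kept above the tray walls.

```bash
python3 -c "
from h import *
x,y=.438,.055
plan((x,y,.12,154),(x,y,.013,154),(x,y,.12,154),(.6265,.1845,.12,170),(.6265,.1845,.016,170),(.6265,.1845,.12,170))"
```

```text
(0.438, 0.055, 0.12, 154) -> [0.102, -0.265, 0.26] [0.001, 0.001, 0.126] mm 192 deg 11
(0.438, 0.055, 0.013, 154) -> [0.0, 0.0, 0.214] [0.0, 0.0, 0.0] mm 107 deg 0
(0.438, 0.055, 0.12, 154) -> [0.0, 0.0, -0.214] [0.0, 0.0, 0.0] mm 107 deg 0
(0.6265, 0.1845, 0.12, 170) -> [-0.225, 0.398, 0.0] [0.0, 0.0, -0.178] mm 228 deg 15
(0.6265, 0.1845, 0.016, 170) -> [0.0, 0.0, 0.208] [0.0, 0.0, 0.0] mm 104 deg 0
(0.6265, 0.1845, 0.12, 170) -> [0.0, 0.0, -0.208] [0.0, 0.0, 0.0] mm 104 deg 0
```

```bash
python3 -m crank '[[[0.3,0.03,-0.07,0.04,0,0,0.05],[0.3,0.06,-0.15,0.1,0,0,0.1],[0.3,0.09,-0.22,0.18,0,0,0.126],[0.3,0.102,-0.265,0.24,0,0,0.126],[0.3,0.102,-0.265,0.26,0,0,0.126]]]' && python3 -m crank '[[[0.3,0,0,0.05,0,0,0],[0.3,0,0,0.12,0,0,0],[0.3,0,0,0.18,0,0,0],[0.3,0,0,0.21,0,0,0],[0.3,0,0,0.214,0,0,0]]]' && python3 -m crank '[[[0.3,0,0,0,0,0,0],[-1,0,0,0,0,0,0],[-1,0,0,0,0,0,0],[-1,0,0,0,0,0,0],[-1,0,0,0,0,0,0]]]' && python3 -m crank '[[[-1,0,0,0,0,0,0],[-1,0,0,-0.04,0,0,0],[-1,0,0,-0.1,0,0,0],[-1,0,0,-0.18,0,0,0],[-1,0,0,-0.22,0,0,0]]]'
```

```text
t: 18.42
tool_pos: [0.4356, 0.0537, 0.1177]
orientation: [-0.722, -3.056, 0.001]
force: [0.5, -0.6, -0.4]
opening: 0.0601
gripper_force: 0.0
t: 19.05
tool_pos: [0.4372, 0.0551, 0.0117]
orientation: [-0.717, -3.058, -0.0]
force: [-0.3, -0.5, 0.1]
opening: 0.0601
gripper_force: 0.0
t: 19.68
tool_pos: [0.4372, 0.0549, 0.0119]
orientation: [0.718, 3.058, 0.001]
force: [0.6, 1.1, 1.1]
opening: 0.0254
gripper_force: 0.4
t: 20.3
tool_pos: [0.4378, 0.0547, 0.1238]
orientation: [0.717, 3.056, 0.001]
force: [0.1, -0.3, -0.9]
opening: 0.022
gripper_force: 14.8
```

```bash
python3 -m crank '[[[-1,-0.05,0.09,0,0,0,-0.05],[-1,-0.1,0.18,0,0,0,-0.1],[-1,-0.15,0.27,0,0,0,-0.15],[-1,-0.2,0.35,0,0,0,-0.178],[-1,-0.225,0.398,0,0,0,-0.178]]]' && python3 -m crank '[[[-1,0,0,0.05,0,0,0],[-1,0,0,0.11,0,0,0],[-1,0,0,0.16,0,0,0],[-1,0,0,0.19,0,0,0],[-1,0,0,0.2,0,0,0]]]' && python3 -m crank '[[[-1,0,0,0.006,0,0,0],[-1,0,0,0.012,0,0,0],[-1,0,0,0.016,0,0,0],[-1,0,0,0.018,0,0,0],[-1,0,0,0.018,0,0,0]]]'
```

```text
t: 20.92
tool_pos: [0.6274, 0.1841, 0.1207]
orientation: [-0.282, -3.128, 0.0]
force: [0.7, 0.3, -0.6]
opening: 0.0218
gripper_force: 14.8
t: 21.55
tool_pos: [0.6254, 0.1828, 0.0204]
orientation: [-0.284, -3.127, 0.001]
force: [-0.5, -1.3, -1.2]
opening: 0.0221
gripper_force: 14.8
t: 22.18
tool_pos: [0.6267, 0.1831, 0.0139]
orientation: [0.284, 3.128, 0.0]
force: [-2.9, -0.3, 6.2]
opening: 0.0218
gripper_force: 14.8
```

```bash
python3 -m crank '[[[-0.15,0,0,0,0,0,0],[-0.15,0,0,0,0,0,0],[-0.15,0,0,-0.04,0,0,0],[-0.15,0,0,-0.12,0,0,0],[-0.15,0,0,-0.22,0,0,0]]]' 25 && python3 -c "
from h import *
x,y=.449,.297
plan((x,y,.12,159),(x,y,.02,159),(x,y,.12,159),(.6135,.113,.12,170),(.6135,.113,.023,170))"
```

```text
t: 22.8
tool_pos: [0.6255, 0.1829, 0.124]
orientation: [-0.284, -3.127, 0.001]
force: [-0.2, 1.1, 0.9]
opening: 0.0393
gripper_force: 0.0
(0.449, 0.297, 0.12, 159) -> [0.388, 0.161, 0.008] [-0.0, -0.001, 0.118] mm 210 deg 10
(0.449, 0.297, 0.02, 159) -> [0.0, 0.0, 0.2] [0.0, 0.0, 0.0] mm 99 deg 0
(0.449, 0.297, 0.12, 159) -> [0.0, 0.0, -0.2] [0.0, 0.0, 0.0] mm 99 deg 0
(0.6135, 0.113, 0.12, 170) -> [-0.439, -0.226, 0.0] [0.0, 0.0, -0.122] mm 246 deg 11
(0.6135, 0.113, 0.023, 170) -> [0.0, 0.0, 0.194] [0.0, 0.0, 0.0] mm 97 deg 0
```

```bash
python3 -m crank '[[[0.5,0.09,0.04,0,0,0,0.03],[0.5,0.18,0.08,0,0,0,0.07],[0.5,0.27,0.12,0.008,0,0,0.118],[0.5,0.36,0.15,0.008,0,0,0.118],[0.5,0.388,0.161,0.008,0,0,0.118]]]' && python3 -m crank '[[[0.5,0,0,0.0,0,0,0],[0.5,0,0,0.06,0,0,0],[0.5,0,0,0.13,0,0,0],[0.5,0,0,0.18,0,0,0],[0.5,0,0,0.2,0,0,0]]]' && python3 -m crank '[[[0.5,0,0,0,0,0,0],[-1,0,0,0,0,0,0],[-1,0,0,0,0,0,0],[-1,0,0,0,0,0,0],[-1,0,0,0,0,0,0]]]' && python3 -m crank '[[[-1,0,0,0,0,0,0],[-1,0,0,0,0,0,0],[-1,0,0,-0.05,0,0,0],[-1,0,0,-0.12,0,0,0],[-1,0,0,-0.2,0,0,0]]]'
```

```text
t: 23.42
tool_pos: [0.4483, 0.2985, 0.12]
orientation: [0.569, 3.089, 0.002]
force: [0.2, -0.4, -0.3]
opening: 0.0697
gripper_force: 0.0
t: 24.05
tool_pos: [0.4503, 0.2958, 0.0172]
orientation: [-0.575, -3.087, 0.002]
force: [-0.2, -0.4, -0.6]
opening: 0.0697
gripper_force: 0.0
t: 24.68
tool_pos: [0.4501, 0.2973, 0.019]
orientation: [0.572, 3.089, 0.001]
force: [0.1, 0.1, -0.4]
opening: 0.0343
gripper_force: 0.0
t: 25.3
tool_pos: [0.4489, 0.2965, 0.1183]
orientation: [-0.572, -3.087, 0.003]
force: [0.3, -0.3, -1.9]
opening: 0.0268
gripper_force: 25.0
```

```bash
python3 -m crank '[[[-1,-0.09,-0.04,-0.02,0,0,-0.03],[-1,-0.18,-0.09,-0.02,0,0,-0.07],[-1,-0.28,-0.14,-0.02,0,0,-0.1],[-1,-0.38,-0.19,-0.02,0,0,-0.122],[-1,-0.439,-0.226,-0.02,0,0,-0.122]]]' && python3 -m crank '[[[-1,0,0,0.05,0,0,0],[-1,0,0,0.11,0,0,0],[-1,0,0,0.16,0,0,0],[-1,0,0,0.19,0,0,0],[-1,0,0,0.2,0,0,0]]]' && python3 -m crank '[[[-1,0,0,0.005,0,0,0],[-1,0,0,0.01,0,0,0],[-1,0,0,0.014,0,0,0],[-1,0,0,0.014,0,0,0],[-1,0,0,0.014,0,0,0]]]'
```

```text
t: 25.92
tool_pos: [0.6153, 0.1106, 0.1278]
orientation: [-0.276, -3.129, 0.001]
force: [0.9, 0.9, -2.1]
opening: 0.0269
gripper_force: 25.0
t: 26.55
tool_pos: [0.6134, 0.1129, 0.0273]
orientation: [-0.274, -3.127, 0.001]
force: [0.5, -0.5, -2.6]
opening: 0.027
gripper_force: 25.0
t: 27.18
tool_pos: [0.6145, 0.113, 0.0219]
orientation: [0.274, 3.129, 0.0]
force: [-0.2, 0.2, -1.9]
opening: 0.0265
gripper_force: 25.0
```

Nearly on the floor with a gap under 1 mm. Next I release, rise and back away, then check from above.

```bash
python3 -m crank '[[[-1,0,0,0.002,0,0,0],[-0.1,0,0,0.002,0,0,0],[-0.1,0,0,0.002,0,0,0],[-0.1,0,0,-0.08,0,0,0],[-0.1,0,0,-0.2,0,0,0]]]' && python3 -m crank '[[[-0.1,0.1,0,-0.1,0,0,0],[-0.1,0.2,0,-0.2,0,0,0],[-0.1,0.28,0,-0.3,0,0,0],[-0.1,0.36,0,-0.3,0,0,0],[-0.1,0.42,0,-0.3,0,0,0]]]'
python3 - <<'E'
from h import *
C=cam("top"); im=read_camera("top")[:,:,::-1].copy()
def box(x,y,a,lx,ly,z):
    t=np.radians(a);u=np.array([np.cos(t),np.sin(t)])*lx/2;v=np.array([-np.sin(t),np.cos(t)])*ly/2
    return [np.r_[np.array([x,y])+i*u+j*v,z] for i,j in((1,1),(1,-1),(-1,-1),(-1,1))]
cv2.imwrite("pics/end.png",cv2.resize(im[100:270,60:460],(800,340),interpolation=cv2.INTER_CUBIC))
E
```

```text
t: 27.8
tool_pos: [0.6124, 0.1128, 0.1204]
orientation: [-0.274, -3.125, 0.001]
force: [1.0, -0.5, 0.1]
opening: 0.0415
gripper_force: 0.0
t: 28.42
tool_pos: [0.4068, 0.1501, 0.2742]
orientation: [0.273, 3.125, 0.003]
force: [-0.1, 0.6, -0.4]
opening: 0.042
gripper_force: 0.0
```

View pics/end.png

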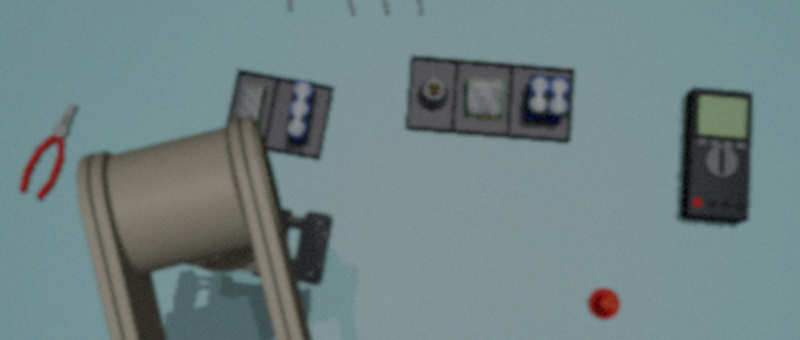

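The long tray is right: socket (433,93), square board (485,98) and block4 (547,97) each stand in their own compartment. In the short tray block3 is at (300,110), and the slim board at (253,100) is partly hidden by the arm, so I'll look from the side.

```bash
python3 -c "
from h import *
im=read_camera('scene')[:,:,::-1]
cv2.imwrite('pics/end2.png',cv2.resize(im[150:290,180:390],(800,533),interpolation=cv2.INTER_CUBIC))"
```

```text
(no output)
```

View pics/end2.png

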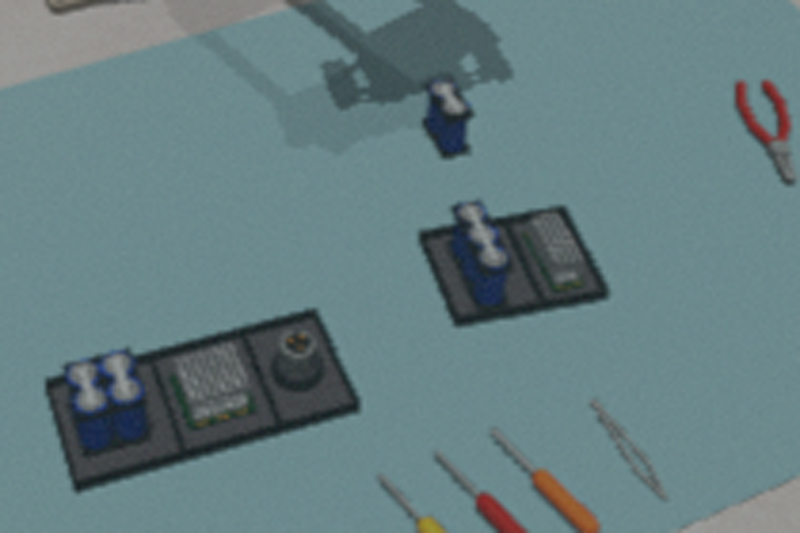

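All five parts stand upright and flat in their compartments, including the slim board at (560,250); the two-cell block (448,115) hasn't moved. Handing in.

```bash
python3 -c "
from plant import *
print(close_job())"
```

```text
the job is handed in; nothing more can be done
None
```

The job is handed in at about 28.5 s: the final pictures show all five parts upright in their named compartments and the two-cell block, multimeter and pliers where they were; the hand-in returned no verdict.

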